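# Draw the wedge from under the press slab

### The job

The heavy slate slab of the paper press is propped ajar on a wooden wedge. Grip that wedge by its thick end and work it straight back out from under the slab in small slow tugs, so that the slab rides down the wedge gently and closes fully under its own weight; do not touch the slab with the gripper, and leave the spare wedge of the same shape where it lies. Leave the wedge lying flat on the table in front of the press, a thumb's width or more clear of the slab's front edge, and let go of it.

Things in the scene. Friction and masses are not known exactly. Their poses are not given: they have to be found in the camera images.
- press: fixed paper press: dark base board (x = 70 to 240 mm) and a grey slate slab 200 x 200 x 12 mm hinged at its far edge. Origin: on the table below the middle of the closed slab's front edge, which faces the robot; x level from there to the hinge, y to the left along the edge, z up. The closed slab's underside is 8 mm above the table; its front 70 mm overhangs the board, the wedge is under there.
- slab: the slate slab itself. Origin: middle of its lower front edge; x to the hinge, y left along the edge. Closed, it is level with its origin 8 mm above the table; at the start it is 25 to 30 mm up. 1.3 kg, damped hinge. It sinks 4 mm per 10 mm that the wedge is drawn back and is closed after 40 to 55 mm; the wedge's tip passes the edge after 54 to 62 mm. Pull about 4 to 12 N.
- wedge: pale wooden door-type wedge under the slab, 120 x 34 mm, 80 g. Origin: underside, below the middle of the thick end, a block 40 mm long (x -20 to 20) and 37 mm high, gripped across its 34 mm width. x points to the thin tip at x = 100 mm (5 mm high), z up. At the start the origin is 38 to 46 mm in front of the slab's edge, up to 50 mm left or right of its middle, x within 5 degrees of the press's x.
- spare_wedge: an identical wooden wedge lying free on the table to the left or right of the press's front, about 200 mm from its middle, not under the slab; not to be moved. Origin and axes as on the other wedge.
Mind the look-alikes: they are no part of the job. What is shaped like the wedge but black, purple or turquoise is not meant.

How it is judged:
By the outcome, as a careful person would: the job done as asked, in the order asked, and still so for the second after the job is handed in, with the robot touching nothing.
It also fails if it takes over 40 s, if anything falls off the work surface, if the arm or the gripper's body presses on something with over 40 N, if the wrist force passes 120 N, or if a joint passes its speed limit or range.

### The arm

A 6-joint arm with a two-finger parallel gripper is mounted at the origin on the work surface. World frame = base frame: x ahead of the robot, y to its left, z up, the work surface at z = 0. Lengths are in m, angles in rad, forces in N, time in s.
With the tool pointing down it reaches from about 0.425 to 0.95 m from the base axis. Payload 3.5 kg.
Tool frame: the origin (TCP) lies midway between the tips of the shut fingers; the grasp point (between the pads) lies 19 mm behind it (ctrl.pinch_z is the distance from the TCP to the grasp point, in m); z points along the fingers, y is the line along which they close (so a half turn about z gives the same grasp; the last joint's range is limited). The gripper opens to 85 mm and grips with 20 to 120 N. Pads are 22 mm wide; open, the fingers measure 114 mm over their backs; the gripper's body (76 mm by 85 mm) begins 54 mm behind the grasp point. The pads swing forward as they close: fully open they stand 13 mm farther back than shut.
Start: joints at [1.158, 0.286, 1.577, -0, 1.279, -0.15], TCP at [0.175, 0.652, 0.231] pointing down, gripper open.
Joint ranges: [-2.77, 2.77], [-0.9, 2.22], [0.21, 2.48], [-1.53, 4.67], [0.24, 2.81], [-2.84, 2.84]. Speed limits (rad/s): [2.79, 2.79, 3.14, 3.14, 3.14, 3.14].

### API

Orientations are given as a unit quaternion [x, y, z, w].
In Python, from plant import get_state, viewer, sign_off, ctrl gives the robot as it stands. The module is installed in compiled form; this text tells all that it offers.
- The arm moves only by the shell command python3 -m handwheel 'ROWS' [FORCE]. ROWS is JSON, a list that holds one entry, the list of rows, each a list of 5 numbers: the finger opening in m, from 0 to 0.0854, then the shift along the tool's x, y, z in m, then the turn about the tool's z in degrees. In form: [[[claw, x, y, z, spin], ...]]. A call has 1 to 12 rows; each row shifts and turns the commanded pose from where the row before left it, along the tool's axes as they then stand; what a row does not reach is not made up. A row lasts 1/12 s, in which the tool goes at most 41.7 mm and 7.16 degrees, less where a joint would pass 70% of its speed; a pose out of reach is approached as far as the arm can. A call is refused whole if a number of a shift passes 0.0417 or a number of a turn 7.16, either way. A call with a gripper value outside its range is refused whole. The fingers move at their own pace and stop on an object; FORCE is the grip in N (left out, the last holds). Time passes only in rows, so rows that do not move let the fingers close. It gives the time, the measured TCP pose, the force, the opening and the grip force at its end, in the units of the state.
- get_state(): the state, without advancing time (a new reading comes with each control period).
- viewer.read_camera(name): name is "scene" or "top" or "wrist"; returns the picture (480x640x3 uint8, blue, green, red); there is no depth.
- viewer.camera_params(name): a dict with "fov_y" (degrees; the focal length in pixels is half the picture's height over the tangent of half this angle, whatever the lens; pixels are square), "cx", "cy" (the principal point, pixels), "xyz" and "attitude" of the camera in the world; the wrist camera has in their place "hand_eye" (4x4, takes a point from camera to tool coordinates, whose origin is the TCP and whose axes are the flange's). Camera axes: x right, y up, looking along -z (the intrinsics and any distortion apply to the point x, -y, -z); pixel columns grow to the right and rows downward; lengths in m; the calibration is good to about 2 mm. A picture is of the moment at which its call begins: read the wrist's pose just before it. camera_params takes no time and is no camera call.
- sign_off(): hands the job in; it is judged then, once.
Trained networks look in the newest picture that a camera, given by its name, has taken for a name from the list of things; names that differ only in an ending like _2 or _b are one class to them, and where a whole thing is asked for, a point or a joint stands for the part that bears it (a point fixed in the world has none). Each returns a list of dicts, best first, with "confidence" (0 to 1); they miss things now and then, are a little off and sometimes report something else, mostly with a low value. They report only what shows in the picture. A call takes as long as a camera call. They do not tell look-alikes from the thing itself.
- viewer.look_for(camera, name): "extent" ([left, top, width, height] as shares, 0 to 1, of the picture: columns of its width, rows of its height, round what is visible of it).
- viewer.outline_of(camera, name): "mask" (480x640 bool, what is visible of it) and "extent" ([left, top, width, height] as shares, 0 to 1, of the picture: columns of its width, rows of its height, round what is visible of it).
- viewer.pinpoint(camera, name): "xy" ([column, row] as shares, 0 to 1, of the picture: columns of its width, rows of its height: a listed point, or the origin of a listed thing).
The state is a dict: "time": time; "qpos": joint angles; "dq": joint speeds; "joint_efforts": joint torques, N m; "eef_pos": TCP position; "tcp_rot": TCP orientation; "contact_force": force on the tool from outside, world axes, zero at the start; "wrist_torque": the same for the moment, N m; "opening": opening from 0.0 (shut) to 1.0 (fully open); "finger_force": force on a finger pad.
Only numpy, scipy, OpenCV 4.12 (cv2) and the standard library are available. Lean on these libraries where they do the work, as an engineer would, in place of code of your own. Each camera call takes 0.05 s, during which the arm holds its last target. There are 200 camera calls.

## Working session

There is one attempt and no reset: what is moved stays moved. The work goes in short steps, Python scripts to look and compute and a shell command to move; the robot and the scene stay as the last step left them, time stands still between calls to the robot, and variables do not carry over. Pictures are saved under pics/ and viewed, at most 10 in all, crops included, and the job is handed in when it is done.

```bash
mkdir -p pics
python3 - <<'E'
from plant import get_state, viewer, ctrl
import cv2, numpy as np
s=get_state(); print({k:np.round(v,4).tolist() for k,v in s.items()}, ctrl.pinch_z)
a=viewer.read_camera("scene"); b=viewer.read_camera("top")
cv2.imwrite("pics/scene.png",a); cv2.imwrite("pics/top.png",b)
for c in("scene","top"):
    print(c,viewer.camera_params(c))
    for n in("wedge","slab","press","spare_wedge"):
        print(n,[(np.round(np.array(d["xy"])*[640,480],1).tolist(),round(d["confidence"],2)) for d in viewer.pinpoint(c,n)][:5])
        print('  box',[(np.round(np.array(d["extent"])*[640,480,640,480],0).tolist(),round(d["confidence"],2)) for d in viewer.look_for(c,n)][:5])
print(viewer.camera_params("wrist"))
E
```

```text
{'time': 0.0, 'qpos': [1.158, 0.2872, 1.5782, -0.0, 1.2786, -0.15], 'dq': [0.0003, 0.0005, 0.0007, 0.0006, -0.0029, 0.0], 'joint_efforts': [-0.0002, -40.5972, -29.263, -0.0001, 0.0056, -0.0], 'eef_pos': [0.1751, 0.6512, 0.2299], 'tcp_rot': [0.131, 0.9914, -0.0012, -0.0003], 'contact_force': [-0.3933, 0.6861, -0.363], 'wrist_torque': [-0.0105, 0.0524, 0.029], 'finger_force': 0.0, 'opening': 0.9981} 0.0187
scene {'fov_y': 57.293334452958604, 'cx': 310.67906721166895, 'cy': 241.9928277711876, 'xyz': array([1.04642572, 0.02333157, 0.65964965]), 'attitude': array([0.21916903, 0.25003371, 0.71347103, 0.61677157])}
wedge [([383.7, 373.4], 0.9), ([270.0, 259.1], 0.81), ([306.5, 187.3], 0.78), ([204.9, 192.8], 0.74)]
  box [([260.0, 236.0, 23.0, 33.0], 0.89), ([295.0, 165.0, 57.0, 40.0], 0.66), ([170.0, 171.0, 48.0, 57.0], 0.64), ([371.0, 313.0, 29.0, 76.0], 0.64)]
slab [([243.2, 269.4], 0.98)]
  box [([169.0, 267.0, 135.0, 118.0], 0.65)]
press []
  box [([157.0, 268.0, 144.0, 153.0], 0.96)]
spare_wedge [([356.7, 248.5], 0.55), ([241.2, 269.4], 0.25)]
  box [([348.0, 227.0, 33.0, 61.0], 0.64)
[... 468 characters left out ...]

slab [([347.9, 219.6], 0.6)]
  box [([285.0, 103.0, 113.0, 126.0], 0.7), ([288.0, 119.0, 113.0, 114.0], 0.62)]
press [([349.6, 222.6], 0.97)]
  box [([282.0, 104.0, 119.0, 126.0], 0.86)]
spare_wedge [([256.4, 274.0], 0.69)]
  box [([235.0, 224.0, 34.0, 66.0], 0.79)]
{'fov_y': 68.94435540869567, 'cx': 318.279965528054, 'cy': 239.28032304847952, 'hand_eye': array([[ 5.36216448e-05,  9.57893115e-01,  2.87125019e-01,
         7.29540532e-02],
       [ 9.99999744e-01, -2.56204571e-04,  6.67984156e-04,
         1.80749553e-04],
       [ 7.13420166e-04,  2.87124910e-01, -9.57892884e-01,
        -1.42387188e-01],
       [ 0.00000000e+00,  0.00000000e+00,  0.00000000e+00,
         1.00000000e+00]])}
```

View pics/scene.png

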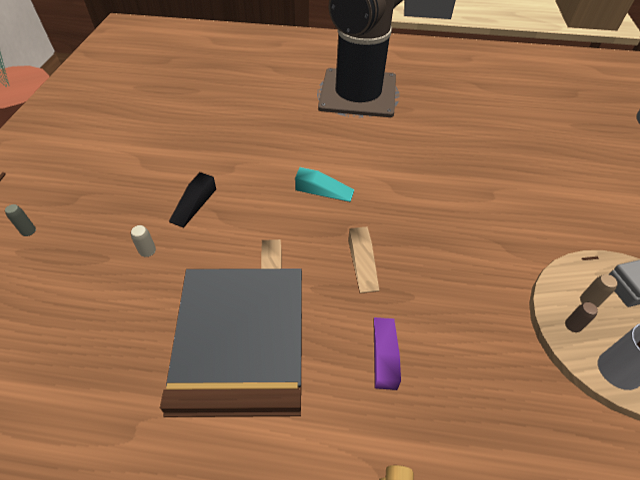

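View pics/top.png

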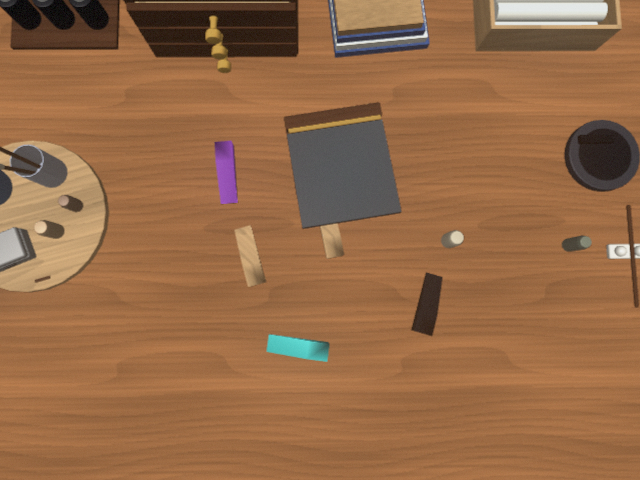

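The top view shows the pale wedge under the slab's front edge at about (332,240), and the spare at about (250,255). The slab covers about x 288–400, y 119–228. The black, purple and turquoise pieces are look-alikes. Next I turn these pixels into positions.

```bash
cat > h.py <<'E'
import numpy as np, cv2
from scipy.spatial.transform import Rotation as R
from plant import get_state, viewer, ctrl
def cam(c,s=None):
    p=viewer.camera_params(c); f=240/np.tan(np.radians(p["fov_y"]/2))
    if c=="wrist":
        T=np.eye(4); T[:3,:3]=R.from_quat(s["tcp_rot"]).as_matrix(); T[:3,3]=s["eef_pos"]
        T=T@p["hand_eye"]; return f,p["cx"],p["cy"],T[:3,:3],T[:3,3]
    return f,p["cx"],p["cy"],R.from_quat(p["attitude"]).as_matrix(),np.array(p["xyz"])
def ray(C,uv,z):
    f,cx,cy,M,o=C; uv=np.atleast_2d(uv)
    d=np.c_[(uv[:,0]-cx)/f,-(uv[:,1]-cy)/f,-np.ones(len(uv))]@M.T
    return o+d*((z-o[2])/d[:,2])[:,None]
def proj(C,P):
    f,cx,cy,M,o=C; q=(np.atleast_2d(P)-o)@M
    return np.c_[cx-f*q[:,0]/q[:,2],cy+f*q[:,1]/q[:,2]]
E
python3 - <<'E'
from h import *
for c in("top","scene"):
    C=cam(c); viewer.read_camera(c)
    for n in("wedge","slab"):
        for d in viewer.outline_of(c,n):
            m=d["mask"].astype(np.uint8); 
            cn=max(cv2.findContours(m,0,2)[0],key=cv2.contourArea)
            r=cv2.minAreaRect(cn); b=cv2.boxPoints(r); z=.037 if n=="wedge" else .03
            print(c,n,round(d["confidence"],2),np.round(r[0],0),np.round(ray(C,b,z)[:,:2],3).tolist())
            if n=="slab": print(' poly',cv2.approxPolyDP(cn,6,True)[:,0].tolist())
C=cam("top")
print("press O",ray(C,[349.6,222.6],0)," slab O",ray(C,[347.9,219.6],.035)," wedge O",ray(C,[333.6,247.5],0), "spare",ray(C,[256.4,274],0))
C=cam("scene")
print("slab O",ray(C,[243.2,269.4],.035)," wedge O",ray(C,[270,259.1],0))
E
```

```text
top wedge 0.79 [429. 304.] [[0.408, -0.262], [0.52, -0.295], [0.509, -0.336], [0.398, -0.303]]
top wedge 0.73 [298. 348.] [[0.368, 0.017], [0.405, 0.012], [0.388, -0.105], [0.351, -0.099]]
top wedge 0.64 [332. 241.] [[0.613, -0.087], [0.62, -0.124], [0.556, -0.136], [0.548, -0.1]]
top wedge 0.58 [226. 172.] [[0.786, 0.121], [0.789, 0.082], [0.662, 0.071], [0.659, 0.109]]
top slab 0.94 [344. 174.] [[0.804, -0.024], [0.835, -0.23], [0.636, -0.254], [0.607, -0.052]]
 poly [[380, 120], [288, 135], [304, 229], [401, 211]]
scene wedge 0.93 [191. 198.] [[0.524, -0.34], [0.38, -0.303], [0.423, -0.248], [0.559, -0.289]]
scene wedge 0.83 [270. 253.] [[0.556, -0.137], [0.551, -0.102], [0.613, -0.091], [0.618, -0.123]]
scene wedge 0.66 [324. 184.] [[0.419, -0.102], [0.345, -0.103], [0.369, 0.023], [0.441, 0.017]]
scene wedge 0.61 [387. 352.] [[0.688, 0.074], [0.68, 0.115], [0.797, 0.121], [0.804, 0.084]]
scene slab 0.88 [235. 325.] [[0.836, -0.217], [0.631, -0.286], [0.603, -0.053], [0.812, -0.024]]
 poly [[186, 269], [167, 382], [300, 385], [301, 269]]
press O [[ 6.25020645e-01 -1.51375709e-01  1.11022302e-16]]  slab O [[ 0.62609821 -0.14479338  0.035     ]]  wedge O [[ 0.57407425 -0.1176211   0.        ]] spare [[0.52201383 0.03953544 0.        ]]
slab O [[ 0.62592269 -0.15316262  0.035     ]]  wedge O [[ 0.57210127 -0.11916851  0.        ]]
```

Wedge origin is at about (0.572, -0.117) with yaw about 9°, and the press edge is at about (0.623, -0.152) with yaw about 8°. This fits the sizes given. I'll turn -24° and move over to it at height.

```bash
python3 -m handwheel '[[[0.0854,0,0,0,-6],[0.0854,0,0,0,-6],[0.0854,0,0,0,-6],[0.0854,0,0,0,-6],[0.0854,-0.012,-0.0374,0,0],[0.0854,-0.012,-0.0374,0,0],[0.0854,-0.012,-0.0374,0,0],[0.0854,-0.012,-0.0374,0,0],[0.0854,-0.012,-0.0374,0,0],[0.0854,-0.012,-0.0374,0,0],[0.0854,-0.012,-0.0374,0,0],[0.0854,-0.012,-0.0374,0,0]]]'
python3 -m handwheel '[[[0.0854,-0.012,-0.0374,0,0],[0.0854,-0.012,-0.0374,0,0],[0.0854,-0.012,-0.0374,0.0065,0],[0.0854,-0.012,-0.0374,0.0065,0],[0.0854,-0.012,-0.0374,0.0065,0],[0.0854,-0.012,-0.0374,0.0065,0],[0.0854,-0.012,-0.0374,0.0065,0],[0.0854,-0.012,-0.0374,0.0065,0],[0.0854,-0.012,-0.0374,0.0065,0],[0.0854,-0.012,-0.0374,0.0065,0],[0.0854,-0.012,-0.0374,0.0065,0],[0.0854,-0.012,-0.0374,0.0065,0]]]'
python3 -m handwheel '[[[0.0854,-0.011,-0.0374,0.006,0],[0.0854,-0.011,-0.0374,0.006,0],[0.0854,0,0,0,0],[0.0854,0,0,0,0],[0.0854,0,0,0,0]]]'
python3 - <<'E'
from h import *
s=get_state(); a=viewer.read_camera("wrist"); C=cam("wrist",s); cv2.imwrite("pics/w1.png",a)
M=R.from_quat(s["tcp_rot"]).as_matrix(); print(np.round(M,3).tolist(), s["qpos"])
for n,z in(("wedge",.037),("slab",.035)):
    for d in viewer.outline_of("wrist",n):
        cn=max(cv2.findContours(d["mask"].astype(np.uint8),0,2)[0],key=cv2.contourArea)
        b=cv2.approxPolyDP(cn,5,True)[:,0]
        print(n,round(d["confidence"],2),b.tolist(),np.round(ray(C,b,z)[:,:2],4).tolist())
    print([(np.round(np.array(d["xy"])*[640,480],1).tolist(),np.round(ray(C,np.array(d["xy"])*[640,480],0 if n=="wedge" else .035)[0],4).tolist(),round(d["confidence"],2)) for d in viewer.pinpoint("wrist",n)])
E
```

```text
time: 2.2
eef_pos: [0.3171, 0.3696, 0.2316]
tcp_rot: [-0.078, 0.997, 0.0, 0.0]
contact_force: [1.1, 0.1, 0.8]
opening: 0.998
finger_force: 0.0
time: 3.2
eef_pos: [0.5293, -0.0518, 0.1663]
tcp_rot: [-0.078, 0.997, -0.0, 0.0]
contact_force: [0.7, 0.8, 0.5]
opening: 1.003
finger_force: 0.0
time: 3.62
eef_pos: [0.5617, -0.12, 0.1541]
tcp_rot: [-0.078, 0.997, 0.0, -0.0]
contact_force: [0.1, 0.9, 0.3]
opening: 0.998
finger_force: 0.0
[[-0.988, -0.155, -0.001], [-0.155, 0.988, 0.001], [0.001, 0.001, -1.0]] [-3.87235542e-01  1.43450876e-01  1.89277357e+00  3.97134209e-04
  1.10634031e+00 -2.11375881e+00]
wedge 0.87 [[51, 0], [57, 122], [101, 141], [142, 0]] [[0.4343, -0.314], [0.5097, -0.3144], [0.518, -0.2841], [0.4252, -0.2562]]
wedge 0.81 [[510, 436], [494, 479], [527, 479], [534, 443]] [[0.7276, 0.0868], [0.7807, 0.0877], [0.7757, 0.1194], [0.732, 0.1116]]
wedge 0.76 [[304, 216], [303, 292], [339, 296], [340, 216]] [[0.5498, -0.1328], [0.6124, -0.1246], [0.6114, -0.0951], [0.5456, -0.1058]]
wedge 0.63 [[395, 0], [520, 46], [529, 45], [548, 2]] [[0.4, -0.0954], [0.4131, -0.0075], [0.4116, -0.0018], [0.3858, 0.0022]]
[([112.1, 3.3], [0.4216, -0.2957, 0.0], 0.91), ([319.8, 237.9], [0.5758, -0.1164, 0.0], 0.86), ([492.8, 441.4], [0.7713, 0.1019, 0.0], 0.55)]
[([267.9, 299.7], [0.6247, -0.1521, 0.035], 0.71)]
```

View pics/w1.png

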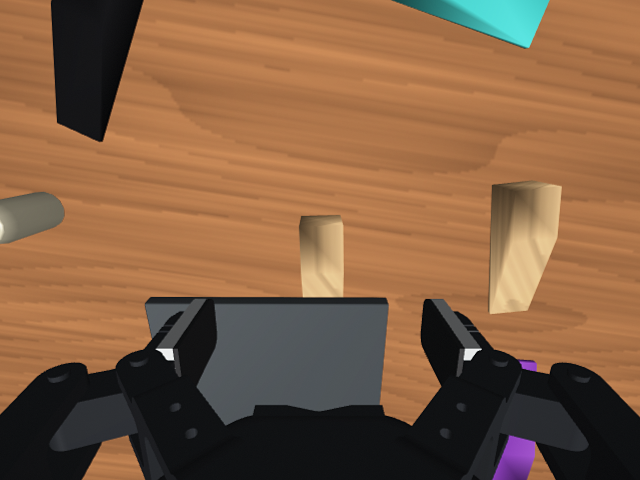

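The wrist view shows the wedge squarely between the open fingers. Its end face runs from row 216 (bottom edge) to about 230 (top edge), columns 299–343. The slab's front edge is at row 298, parallel to the fingers' line. I'll measure from these.

Run:
```python
from h import *
s=get_state(); C=cam("wrist",s); a=cv2.imread("pics/w1.png")
cv2.imwrite("pics/w1c.png",cv2.resize(a[205:310,280:400],None,fx=5,fy=5,interpolation=cv2.INTER_CUBIC))
p=lambda u,z:np.round(ray(C,u,z)[:,:2],4).tolist()
print("bottom",p([[305,216],[341,216]],0),"top",p([[299.5,230],[343.5,229]],.037),"slab low edge",p([[152,304],[386,304]],.035))
M=R.from_quat(s["tcp_rot"]).as_matrix()
for yaw in(6,9,12):
    c,sn=np.cos(np.radians(yaw)),np.sin(np.radians(yaw)); 
    P=lambda o:[np.array(o)+[x*c-y*sn,x*sn+y*c,z] for x,y,z in[(-20,-17,0),(-20,17,0),(-20,-17,37),(-20,17,37),(20,-17,37),(20,17,37),(40,-17,29),(40,17,29)]]
    Q=np.array(P([0,0,0]))/1; Q=np.array([[x*c-y*sn,x*sn+y*c,z] for x,y,z in[(-.02,-.017,0),(-.02,.017,0),(-.02,-.017,.037),(-.02,.017,.037),(.02,-.017,.037),(.02,.017,.037)]])+[.573,-.117,0]
    print(yaw,np.round(proj(C,Q),1).tolist())
```

```text
bottom [[0.5588, -0.1314], [0.5539, -0.1004]] top [[0.5618, -0.1338], [0.5557, -0.1005]] slab low edge [[0.6446, -0.2457], [0.614, -0.054]]
6 [[300.4, 210.8], [339.5, 212.8], [298.0, 220.9], [342.3, 223.2], [296.1, 269.6], [338.7, 271.7]]
9 [[299.2, 211.8], [338.4, 211.8], [296.6, 222.0], [341.0, 222.1], [297.4, 270.7], [340.0, 270.7]]
12 [[298.0, 212.8], [337.2, 210.8], [295.3, 223.2], [339.6, 221.0], [298.8, 271.7], [341.3, 269.7]]
```

View pics/w1c.png

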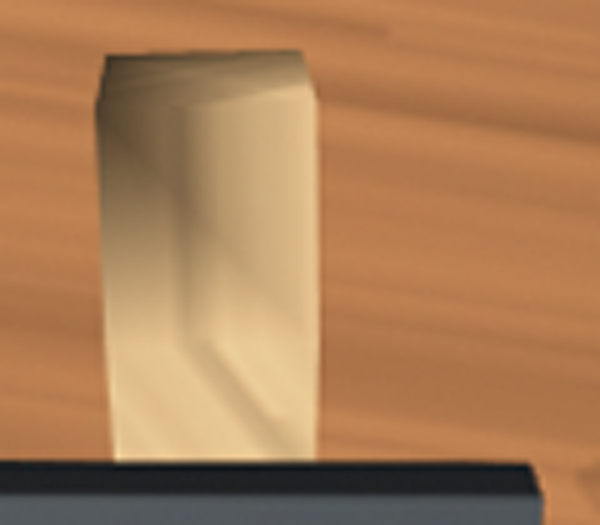

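Refined: wedge origin at about (0.5757, -0.1145), yaw about 10.5°. I'll grip a few mm behind the origin.

```bash
python3 -m handwheel '[[[0.0854,0,0,0,-1.5],[0.0854,-0.0055,0.0014,0.02,0],[0.0854,-0.0055,0.0014,0.03,0],[0.0854,0,0,0.03,0],[0.0854,0,0,0.03,0],[0.0854,0,0,0.02,0],[0.0854,0,0,0.012,0],[0.0854,0,0,0.008,0],[0.0854,0,0,0,0],[0.0854,0,0,0,0]]]' 60
python3 -m handwheel '[[[0.034,0,0,0,0],[0.03,0,0,0,0],[0.025,0,0,0,0],[0.025,0,0,0,0],[0.025,0,0,0,0],[0.025,0,0,0,0],[0.025,0,0,0,0],[0.025,0,0,0,0]]]' 60
python3 - <<'E'
from h import *
s=get_state(); print(s["eef_pos"],s["opening"]*85.4,s["contact_force"],s["finger_force"])
a=viewer.read_camera("wrist");cv2.imwrite("pics/w2.png",a)
E
```

```text
time: 4.7
eef_pos: [0.5731, -0.1155, 0.0053]
tcp_rot: [-0.091, 0.996, -0.0, 0.001]
contact_force: [0.2, 0.1, 0.3]
opening: 1.0
finger_force: 0.0
time: 5.37
eef_pos: [0.5728, -0.1158, 0.0054]
tcp_rot: [-0.091, 0.996, -0.0, 0.0]
contact_force: [-2.7, -0.7, 5.4]
opening: 0.388
finger_force: 61.1
[ 0.57283769 -0.1158271   0.00535508] 33.113347100561484 [-2.71734144 -0.6509894   5.3787918 ] 61.13826513290405
```

View pics/w2.png

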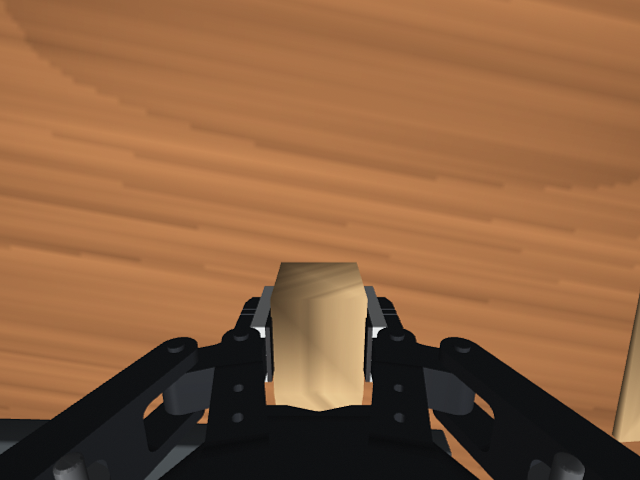

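The grip is square, with the wedge centred between the pads at columns 272–368. Now I pull in small tugs along tool +x.

```bash
python3 -m handwheel '[[[0.025,0.002,0,0,0],[0.025,0,0,0,0],[0.025,0.002,0,0,0],[0.025,0,0,0,0],[0.025,0.002,0,0,0],[0.025,0,0,0,0],[0.025,0.002,0,0,0],[0.025,0,0,0,0],[0.025,0.002,0,0,0],[0.025,0,0,0,0],[0.025,0,0,0,0],[0.025,0,0,0,0]]]'
python3 - <<'E'
from h import *
a=viewer.read_camera("scene");C=cam("scene")
print([(np.round(ray(C,np.array(d["xy"])*[640,480],0)[0],4).tolist(),round(d["confidence"],2)) for d in viewer.pinpoint("scene","wedge")])
print([(np.round(np.array(d["xy"])*[640,480],1).tolist(),round(d["confidence"],2)) for d in viewer.pinpoint("scene","slab")])
E
```

```text
time: 6.42
eef_pos: [0.5642, -0.1178, 0.0054]
tcp_rot: [-0.091, 0.996, -0.001, 0.002]
contact_force: [5.3, 0.9, 4.5]
opening: 0.39
finger_force: 60.9
[([0.4063, -0.297, 0.0], 0.87), ([0.5642, -0.1231, 0.0], 0.81), ([0.765, 0.1013, 0.0], 0.64)]
[([243.7, 272.2], 0.69)]
```

The wedge follows and the slab sinks, with a pull of about 5–8 N. I continue.

```bash
for i in 1; do python3 -m handwheel '[[[0.025,0.002,0,0,0],[0.025,0,0,0,0],[0.025,0.002,0,0,0],[0.025,0,0,0,0],[0.025,0.002,0,0,0],[0.025,0,0,0,0],[0.025,0.002,0,0,0],[0.025,0,0,0,0],[0.025,0.002,0,0,0],[0.025,0,0,0,0],[0.025,0.002,0,0,0],[0.025,0,0,0,0]]]'; done
python3 -m handwheel '[[[0.025,0.002,0,0,0],[0.025,0,0,0,0],[0.025,0.002,0,0,0],[0.025,0,0,0,0],[0.025,0.002,0,0,0],[0.025,0,0,0,0],[0.025,0.002,0,0,0],[0.025,0,0,0,0],[0.025,0.002,0,0,0],[0.025,0,0,0,0],[0.025,0.002,0,0,0],[0.025,0,0,0,0]]]'
python3 - <<'E'
from h import *
a=viewer.read_camera("scene");C=cam("scene")
print([(np.round(ray(C,np.array(d["xy"])*[640,480],0)[0],4).tolist(),round(d["confidence"],2)) for d in viewer.pinpoint("scene","wedge")])
print([(np.round(np.array(d["xy"])*[640,480],1).tolist(),round(d["confidence"],2)) for d in viewer.pinpoint("scene","slab")])
E
```

```text
time: 7.57
eef_pos: [0.5524, -0.12, 0.0053]
tcp_rot: [-0.091, 0.996, -0.001, 0.002]
contact_force: [5.6, 0.3, 3.7]
opening: 0.388
finger_force: 61.0
time: 8.57
eef_pos: [0.5405, -0.1222, 0.0053]
tcp_rot: [-0.091, 0.996, -0.001, 0.002]
contact_force: [4.9, -0.3, 3.2]
opening: 0.388
finger_force: 61.1
[([0.3809, -0.079, 0.0], 0.62), ([0.5335, -0.1235, 0.0], 0.61), ([0.4158, -0.291, 0.0], 0.59), ([0.768, 0.1001, 0.0], 0.57)]
[([244.3, 273.1], 0.94)]
```

```bash
python3 -m handwheel '[[[0.025,0.002,0,0,0],[0.025,0,0,0,0],[0.025,0.002,0,0,0],[0.025,0,0,0,0],[0.025,0.002,0,0,0],[0.025,0,0,0,0],[0.025,0.002,0,0,0],[0.025,0,0,0,0],[0.025,0.002,0,0,0],[0.025,0,0,0,0],[0.025,0.002,0,0,0],[0.025,0,0,0,0]]]'
python3 -m handwheel '[[[0.025,0.002,0,0,0],[0.025,0,0,0,0],[0.025,0.002,0,0,0],[0.025,0,0,0,0],[0.025,0.002,0,0,0],[0.025,0,0,0,0],[0.025,0.002,0,0,0],[0.025,0,0,0,0],[0.025,0.002,0,0,0],[0.025,0,0,0,0],[0.025,0.002,0,0,0],[0.025,0,0,0,0]]]'
python3 -m handwheel '[[[0.025,0.002,0,0,0],[0.025,0,0,0,0],[0.025,0.002,0,0,0],[0.025,0,0,0,0],[0.025,0.002,0,0,0],[0.025,0,0,0,0],[0.025,0.002,0,0,0],[0.025,0,0,0,0],[0.025,0.002,0,0,0],[0.025,0,0,0,0],[0.025,0.002,0,0,0],[0.025,0,0,0,0]]]'
```

```text
time: 9.72
eef_pos: [0.5287, -0.1244, 0.0054]
tcp_rot: [-0.091, 0.996, -0.001, 0.002]
contact_force: [5.8, 1.2, 3.2]
opening: 0.386
finger_force: 61.1
time: 10.72
eef_pos: [0.5164, -0.1266, 0.0053]
tcp_rot: [-0.091, 0.996, -0.001, 0.001]
contact_force: [4.2, -0.3, 5.8]
opening: 0.391
finger_force: 61.3
time: 11.72
eef_pos: [0.5046, -0.1287, 0.0053]
tcp_rot: [-0.091, 0.996, -0.001, 0.001]
contact_force: [3.5, 0.7, 7.0]
opening: 0.392
finger_force: 61.3
```

```bash
python3 -m handwheel '[[[0.025,0.003,0,0,0],[0.025,0.003,0,0,0],[0.025,0.003,0,0,0],[0.025,0.003,0,0,0],[0.025,0.003,0,0,0],[0.025,0.003,0,0,0],[0.025,0.003,0,0,0],[0.025,0.003,0,0,0],[0.025,0.002,0,0,0],[0.025,0.001,0,0,0],[0.025,0,0,0,0],[0.025,0,0,0,0]]]'
python3 - <<'E'
from h import *
a=viewer.read_camera("scene");b=viewer.read_camera("top")
cv2.imwrite("pics/s3.png",np.hstack([cv2.resize(a[150:430,130:430],None,fx=1.33,fy=1.33),cv2.resize(b[90:370,200:500],None,fx=1.33,fy=1.33)]))
C=cam("scene")
for n in("slab","press"): print(n,[(np.round(np.array(d["xy"])*[640,480],1).tolist(),round(d["confidence"],2)) for d in viewer.pinpoint("scene",n)])
n=R.from_euler('z',9,degrees=True).as_matrix()
for o in((.6247,-.1525),):
  for z in(.008,.02,.03): print(z,proj(C,[*o,z]))
E
```

```text
time: 12.72
eef_pos: [0.478, -0.1337, 0.0053]
tcp_rot: [-0.091, 0.996, -0.001, 0.001]
contact_force: [3.3, 1.2, 6.8]
opening: 0.387
finger_force: 61.3
slab []
press [([242.0, 278.2], 0.91)]
0.008 [[245.46869056 277.63589113]]
0.02 [[244.71195128 273.80142528]]
0.03 [[244.06725733 270.53470322]]
```

View pics/s3.png

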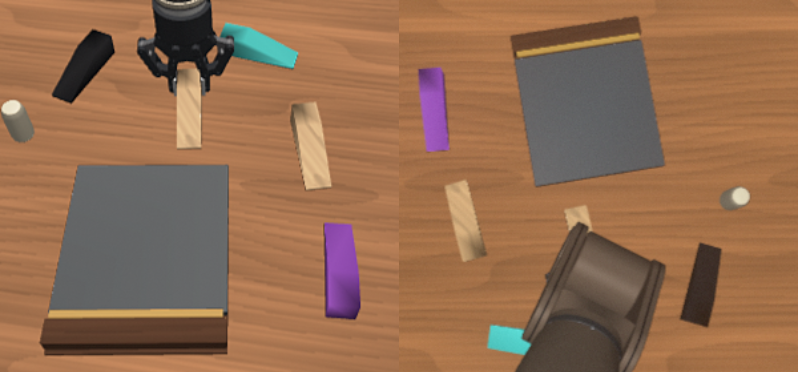

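The slab lies closed and level with its base. The wedge is flat in front, its tip about 40 mm clear of the edge, and the spare is where it was. I release and lift.

```bash
python3 -m handwheel '[[[0.04,0,0,0,0],[0.05,0,0,0,0],[0.06,0,0,0,0],[0.065,0,0,0,0],[0.065,0,0,0,0],[0.065,0,0,0,0],[0.065,0,0,-0.01,0],[0.065,0,0,-0.02,0],[0.065,0,0,-0.03,0],[0.065,0,0,-0.04,0],[0.065,0,0,-0.04,0],[0.065,0,0,0,0]]]'
python3 -m handwheel '[[[0.065,0,0,0,0],[0.065,0,0,0,0],[0.065,0,0,0,0]]]'
python3 - <<'E'
from h import *
s=get_state();b=viewer.read_camera("wrist");a=viewer.read_camera("scene");C=cam("wrist",s)
cv2.imwrite("pics/s4.png",np.hstack([cv2.resize(a[150:430,130:430],None,fx=1.33,fy=1.33),cv2.resize(b,(400,372))]))
print([(np.round(ray(C,np.array(d["xy"])*[640,480],0)[0],4).tolist(),round(d["confidence"],2)) for d in viewer.pinpoint("wrist","wedge")])
E
```

```text
time: 13.92
eef_pos: [0.482, -0.1355, 0.1543]
tcp_rot: [-0.091, 0.996, -0.005, 0.007]
contact_force: [0.5, -0.6, 0.5]
opening: 0.758
finger_force: 0.0
time: 14.17
eef_pos: [0.4758, -0.1325, 0.1428]
tcp_rot: [-0.091, 0.996, 0.001, -0.001]
contact_force: [0.4, 0.4, -0.0]
opening: 0.756
finger_force: 0.0
[([0.48, -0.1336, 0.0], 0.86), ([0.4227, -0.2942, 0.0], 0.85), ([0.3708, -0.0812, 0.0], 0.85)]
```

View pics/s4.png

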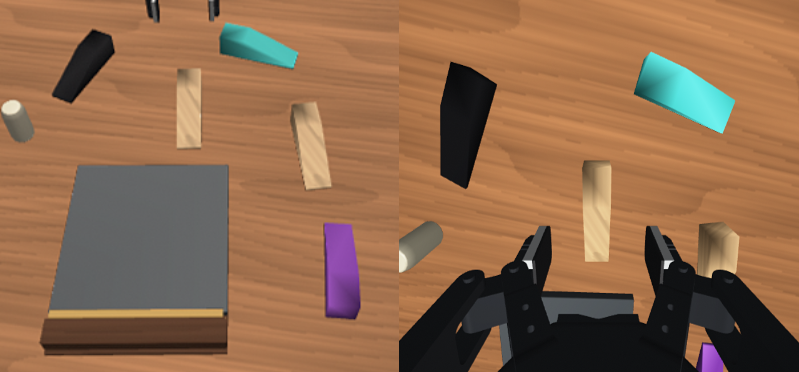

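The wedge lies flat and free at (0.480, -0.134), and the slab is closed.

```bash
python3 -c "from plant import sign_off; print(sign_off())"
```

```text
the job is handed in; nothing more can be done
None
```

The job is handed in: the slab is closed, and the wedge lies flat and released in front of the press with its tip about 40 mm clear of the slab's edge. The spare wedge was not touched.

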